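# Stock the marking drawer with the markers and the fuller jar

## Robot

A 7-joint arm with a two-finger parallel gripper is mounted at the origin on a cart in front of the work surface, level with it; the furniture and walls round the work are solid. World frame = base frame: x ahead of the robot, y to its left, z up, the work surface at z = 0. Lengths are in m, angles in rad, forces in N, time in s.
With the tool pointing down it reaches from about 0.425 to 0.925 m from the base axis. Payload 6.8 kg.
Tool frame: the origin (TCP) lies midway between the tips of the shut fingers; the grasp point (between the pads) lies 19 mm behind it (grip_point_offset is the z of the grasp point in the tool frame, in m); z points along the fingers, y is the line along which they close (so a half turn about z gives the same grasp; the last joint's range is limited). The gripper opens to 85 mm and grips with 20 to 120 N. Pads are 22 mm wide; open, the fingers measure 114 mm over their backs; the gripper's body (76 mm by 85 mm) begins 54 mm behind the grasp point. The pads swing forward as they close: fully open they stand 13 mm farther back than shut.
Start: joints at [1.221, 0.477, 0.022, 1.555, -0.011, 1.109, -0.083], TCP at [0.162, -0.655, 0.231] pointing down, gripper open.
Joint ranges: [-2.96, 2.96], [-0.34, 2.1], [-1.41, 1.46], [0.24, 2.44], [-1.37, 4.51], [0.17, 1.92], [-2.96, 2.96]. Speed limits (rad/s): [2.39, 2.39, 3.14, 3.14, 3.14, 3.14, 3.14].

## Interface

Orientations are given as a rotation vector (axis times angle).
In Python, from bench import get_obs, grab_frame, calibration, hand_in, grip_point_offset gives the robot as it stands.
- The arm moves only by the shell command python3 -m pendant 'ROWS' [OPENING] [FORCE]. ROWS is a JSON object of lists of equal length, an entry for each row: "translation": the shift along the world's x, y, z in units of 25 mm (1.0 is 25 mm), a list of three; "delta_rot": the turn, a rotation vector about the world's x, y, z in units of 5 degrees (1.0 is 5 degrees), a list of three. In form: {"translation": [[dx, dy, dz], ...], "delta_rot": [[rx, ry, rz], ...]}. A call has 1 to 12 rows; each row is the pose to reach, as a shift and turn from the pose commanded when the call began; what a row does not reach only later rows make up. A row lasts 1/8 s, in which the tool goes at most 62.5 mm and 10.7 degrees, less where a joint would pass 70% of its speed; a pose out of reach is approached as far as the arm can. A call with a gripper value outside its range is refused whole. OPENING is the opening, from 0 (shut) to 1 (fully open), set as the call begins (- or left out, the last holds). The fingers move at their own pace and stop on an object; FORCE is the grip in N (left out, the last holds). Time passes only in rows, so rows that repeat a pose let the fingers close. It gives the time, the measured TCP pose, the force, the opening and the grip force at its end, in the units of the state.
- get_obs(): the state, without advancing time (a new reading comes with each control period).
- grab_frame(name): name is "side" or "top"; returns (picture, depth): 384x512x3 uint8, red, green, blue; 384x512 float32, m along the optical axis (not along the pixel's ray), 0 where there is no reading.
- calibration(name): a dict with "K" (3x3 intrinsics, pixels), "rvec" (rotation vector, rad) and "tvec" (3), from world to camera coordinates, as OpenCV has them. Camera axes: x right, y down, z forward; pixel columns grow to the right and rows downward; lengths in m; the calibration is good to about 2 mm. A picture is of the moment at which its call begins. calibration takes no time and is no camera call.
- hand_in(): hands the job in; it is judged then, once.
The state is a dict: "clock": time; "joints": joint angles; "qvel": joint speeds; "tau": joint torques, N m; "tcp_pos": TCP position; "orientation": TCP orientation; "contact_force": force on the tool from outside, world axes, zero at the start; "moment": the same for the moment, N m; "grip_width": finger opening in m; "gripper_force": force on a finger pad.
Only numpy, scipy, OpenCV 4.12 (cv2) and the standard library are available. Lean on these libraries where they do the work, as an engineer would, in place of code of your own. Each camera call takes 0.05 s, during which the arm holds its last target. There are 200 camera calls.

## Task

Stock the open drawer for the next shift: pick every marker out of the pocket tray and lay it in the drawer, lift the two look-alike jars in turn to feel which is heavier, put that full one in the drawer too, and stand the lighter, nearly empty one upright inside the low square refill tray. With everything in, slide the drawer fully shut; leave the other things on the table where they are.

Things in the scene. Friction and masses are not known exactly. Their poses are not given: they have to be found in the camera images.
- marker_1_c (a point): felt marker, 128 mm long, 16 mm wide, 14 mm high as it lies (six-sided, does not roll), about 30 g; starts in a pocket of the pocket tray. The point is its centre (7 mm above its underside); its y axis runs along its length. Two to four of marker_1 to marker_4 are present; an absent one has no reading
- marker_2_c (a point): felt marker, 128 mm long, 16 mm wide, 14 mm high as it lies (six-sided, does not roll), about 30 g; starts in a pocket of the pocket tray. The point is its centre (7 mm above its underside); its y axis runs along its length. Two to four of marker_1 to marker_4 are present; an absent one has no reading
- marker_3_c (a point): felt marker, 128 mm long, 16 mm wide, 14 mm high as it lies (six-sided, does not roll), about 30 g; starts in a pocket of the pocket tray. The point is its centre (7 mm above its underside); its y axis runs along its length. Two to four of marker_1 to marker_4 are present; an absent one has no reading
- marker_4_c (a point): felt marker, 128 mm long, 16 mm wide, 14 mm high as it lies (six-sided, does not roll), about 30 g; starts in a pocket of the pocket tray. The point is its centre (7 mm above its underside); its y axis runs along its length. Two to four of marker_1 to marker_4 are present; an absent one has no reading
- jar_1_c (a point): closed upright screw-lid jar, 60 mm in diameter, 72 mm tall; the point is its centre, 36 mm above its foot, z axis up along the jar. Two of jar_1 to jar_4 are present (the others have no reading): they look alike, one is full (about 0.45 kg), one nearly empty (about 0.15 kg); only the weight tells which
- jar_2_c (a point): closed upright screw-lid jar, 60 mm in diameter, 72 mm tall; the point is its centre, 36 mm above its foot, z axis up along the jar. Two of jar_1 to jar_4 are present (the others have no reading): they look alike, one is full (about 0.45 kg), one nearly empty (about 0.15 kg); only the weight tells which
- jar_3_c (a point): closed upright screw-lid jar, 60 mm in diameter, 72 mm tall; the point is its centre, 36 mm above its foot, z axis up along the jar. Two of jar_1 to jar_4 are present (the others have no reading): they look alike, one is full (about 0.45 kg), one nearly empty (about 0.15 kg); only the weight tells which
- jar_4_c (a point): closed upright screw-lid jar, 60 mm in diameter, 72 mm tall; the point is its centre, 36 mm above its foot, z axis up along the jar. Two of jar_1 to jar_4 are present (the others have no reading): they look alike, one is full (about 0.45 kg), one nearly empty (about 0.15 kg); only the weight tells which
- pocket_tray: fixed grey plastic tray, 150 (x) x 216 (y) x 20 mm; origin: centre of its underside. Four pockets 134 x 20 mm run along x, at y = -78, -26, 26, 78 mm, floor 12 mm up; a marker lies in one along x, 6 mm proud of the ribs. A finger recess (x from -35 to 35 mm, floor 6 mm up) crosses the whole tray under the markers' middles, so fingers can reach down on both sides of them
- refill_tray: fixed low square dark steel tray, 124 x 124 mm, inside 116 x 116 mm, rim 12 mm high, floor about 4 mm thick; origin at the centre of its underside
- drawer_in (a point): centre of the drawer's inner floor, 14 mm above the table (grey steel unit, fixed, 104 mm high). x points to the unit's back (drawer shuts that way), y left, z up. Inside 160 (x) x 240 mm (y); sides 32 mm high inside, front panel's top 100 mm above the table. Open 150 mm, it is uncovered from x = -80 to +68 mm; behind that the unit's roof is 86 mm above the drawer floor
- drawer_handle (a point): middle of the bow handle's bar on the drawer front, 62 mm above the table; the bar is 10 mm thick, 80 mm long along y, and stands 28 mm in front of the front panel. Axes as drawer_in
- drawer (a joint): how far the drawer is open, m: 0 fully shut, 0.15 fully open; it starts at 0.142 to 0.15, needs a steady push of about 5 to 7 N to slide and stays where it is left
- wax_tin: loose flat round tin, 80 mm in diameter, 34 mm high; a bystander, origin at its underside, to be left where it is
- screwdriver: loose screwdriver, 182 mm long; a bystander, origin at its underside, to be left where it is
- backing_plate: loose round backing plate, 75 mm in diameter, 26 mm high; a bystander, origin at its underside, to be left where it is
- pin_spanner: loose flat pin spanner, 133 mm long; a bystander, origin at its underside, to be left where it is
- paint_gauge: loose paint thickness gauge, 46 x 111 x 24 mm; a bystander, origin at its underside, to be left where it is
Things that resemble listed ones, but are neither listed nor needed, are in the scene too. What is shaped like the part that bears jar_2_c but turquoise or white is not meant.

How it is judged:
On the way, in this order (a step that is already met when the one before it is completed fails the run):
1. every marker present and the heavier jar are in the drawer (x of marker_1_c in the frame of drawer_in between -0.085 and 0.085 m and y of marker_1_c in the frame of drawer_in between -0.125 and 0.125 m and z of marker_1_c in the frame of drawer_in between -0.005 and 0.07 m and x of marker_2_c in the frame of drawer_in between -0.085 and 0.085 m and y of marker_2_c in the frame of drawer_in between -0.125 and 0.125 m and z of marker_2_c in the frame of drawer_in between -0.005 and 0.07 m and x of marker_3_c in the frame of drawer_in between -0.085 and 0.085 m and y of marker_3_c in the frame of drawer_in between -0.125 and 0.125 m and z of marker_3_c in the frame of drawer_in between -0.005 and 0.07 m and x of marker_4_c in the frame of drawer_in between -0.085 and 0.085 m and y of marker_4_c in the frame of drawer_in between -0.125 and 0.125 m and z of marker_4_c in the frame of drawer_in between -0.005 and 0.07 m and x of jar_1_c in the frame of drawer_in between -0.085 and 0.085 m and y of jar_1_c in the frame of drawer_in between -0.125 and 0.125 m and z of jar_1_c in the frame of drawer_in between -0.005 and 0.07 m and x of jar_4_c in the frame of drawer_in between -0.085 and 0.085 m and y of jar_4_c in the frame of drawer_in between -0.125 and 0.125 m and z of jar_4_c in the frame of drawer_in between -0.005 and 0.07 m), for 0.2 s.
2. the drawer, with all of them in it, is slid shut (all of step 1 and value of joint drawer below 0.006 m), for 0.2 s.
At the end, for the whole second after the job is handed in: every marker present and the heavier jar have their centres inside the drawer, the drawer is shut to within 6 mm, and the lighter jar stands upright (within 0.25 rad) in the refill tray, its centre within 35 mm of the tray's middle along both tray axes (all of step 2 and x of jar_2_c in the frame of refill_tray between -0.035 and 0.035 m and y of jar_2_c in the frame of refill_tray between -0.035 and 0.035 m and z of jar_2_c in the frame of refill_tray between 0 and 0.055 m and angle between each of jar_2_c, jar_3_c's own z axis and vertical below 0.25 rad and x of jar_3_c in the frame of refill_tray between -0.035 and 0.035 m and y of jar_3_c in the frame of refill_tray between -0.035 and 0.035 m and z of jar_3_c in the frame of refill_tray between 0 and 0.055 m); the robot touches nothing.
It fails at once if the wax tin is shoved more than 50 mm from its place (distance of wax_tin from where it was at the start of the episode above 0.05 m).
It fails at once if the screwdriver is shoved more than 50 mm from its place (distance of screwdriver from where it was at the start of the episode above 0.05 m).
It fails at once if the backing plate is shoved more than 50 mm from its place (distance of backing_plate from where it was at the start of the episode above 0.05 m).
It fails at once if the pin spanner is shoved more than 50 mm from its place (distance of pin_spanner from where it was at the start of the episode above 0.05 m).
It fails at once if the paint gauge is shoved more than 50 mm from its place (distance of paint_gauge from where it was at the start of the episode above 0.05 m).
Of marker_1, marker_2, marker_3, marker_4 only 2 to 4 are there at a start; the rules pass over those that are not, and their reading is None.
Of jar_1, jar_4 only 1 to 1 are there at a start; the rules pass over those that are not, and their reading is None.
Of jar_2, jar_3 only 1 to 1 are there at a start; the rules pass over those that are not, and their reading is None.
At some moment in a run one of jar_1, jar_2, jar_3, jar_4 may be knocked a few centimetres aside while the robot is not near it.
Once in a run the grip may slacken for a moment while it holds something.
It also fails if it takes over 210 s, if anything falls off the work surface, if the arm or the gripper's body presses on something with over 40 N, if the wrist force passes 120 N, or if a joint passes its speed limit or range.

## Working session

There is one attempt and no reset: what is moved stays moved. The work goes in short steps, Python scripts to look and compute and a shell command to move; the robot and the scene stay as the last step left them, time stands still between calls to the robot, and variables do not carry over. Pictures are saved under pics/ and viewed, at most 14 in all, crops included, and the job is handed in when it is done.

```bash
ls; mkdir -p pics; cat > h.py <<'E'
import numpy as np, cv2
from bench import *
def snap(n,f):
    im,d=grab_frame(n); cv2.imwrite(f'pics/{f}.png',im[:,:,::-1]); np.save(f'pics/{f}.npy',d); return im,d
def world(n,d):
    c=calibration(n);K=np.array(c['K']);R=cv2.Rodrigues(np.array(c['rvec'],float))[0];t=np.array(c['tvec']).ravel()
    v,u=np.mgrid[:d.shape[0],:d.shape[1]]
    p=np.stack([(u-K[0,2])/K[0,0]*d,(v-K[1,2])/K[1,1]*d,d],-1)
    return (p-t)@R
def st():
    o=get_obs();print({k:np.round(o[k],3).tolist() for k in('clock','tcp_pos','orientation','contact_force','grip_width','gripper_force')})
E
python3 - <<'E'
from h import *
st();print(grip_point_offset)
for n in('top','side'):
    im,d=snap(n,n+'0');w=world(n,d)
    c=calibration(n);R=cv2.Rodrigues(np.array(c['rvec'],float))[0];print(n,-R.T@np.array(c['tvec']).ravel())
    np.save(f'pics/w_{n}0.npy',w)
    big=cv2.resize(im[:,:,::-1],(800,600));cv2.imwrite(f'pics/{n}0b.png',big)
E
```

```text
pics
{'clock': 0.0, 'tcp_pos': [0.161, -0.655, 0.23], 'orientation': [-3.117, -0.379, 0.001], 'contact_force': [0.038, 0.81, 0.277], 'grip_width': 0.085, 'gripper_force': 0.0}
-0.0187
top [0.43117848 0.01319702 1.39678094]
side [ 0.58147107 -1.31970324  0.57973996]
```

View pics/top0b.png

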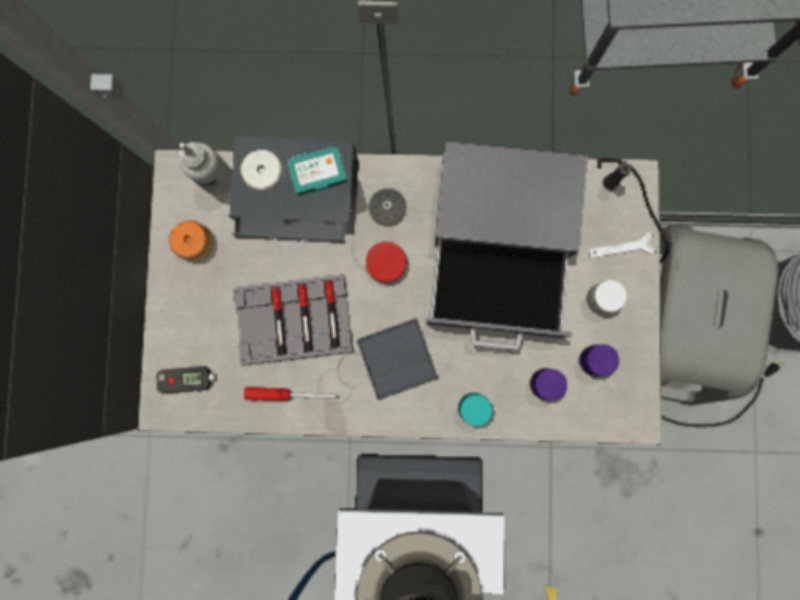

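View pics/side0b.png

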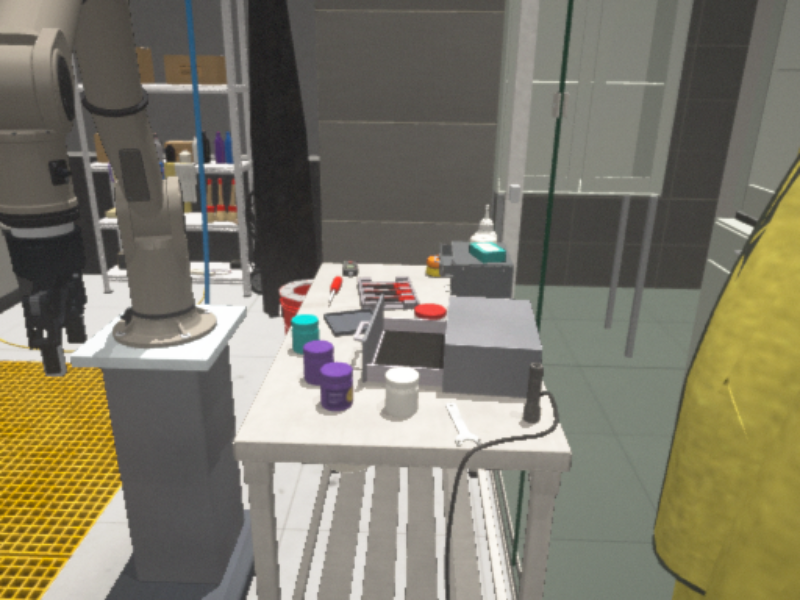

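Top view (800 px picture): three red and black markers sit at about (278,320), (305,317) and (333,314). The purple jars are at (549,385) and (600,361), the refill tray at (398,358), and the open drawer at (500,288) with its handle at (497,340). Now for world coordinates.

```bash
python3 - <<'E'
from h import *
im=cv2.imread('pics/top0.png')[:,:,::-1];w=np.load('pics/w_top0.npy');d=np.load('pics/top0.npy')
hsv=cv2.cvtColor(im,cv2.COLOR_RGB2HSV)
def W(u,v,r=2):
    u,v=int(u*.64),int(v*.64);return np.round(np.median(w[v-r:v+r+1,u-r:u+r+1].reshape(-1,3),0),4)
for n,(u,v) in dict(table=(420,300),table2=(600,420),j1=(549,385),j2=(600,361),white=(610,296),teal=(476,410),refill=(398,358),tray=(262,320),roof=(515,200),drfloor=(500,290),front=(500,328),tin=(386,262),plate=(387,207),bottle=(198,162),spanner=(625,247)).items(): print(n,W(u,v))
# purple
H,S,V=hsv[...,0].astype(int),hsv[...,1],hsv[...,2]
m=((H>125)&(H<150)&(S>80)).astype(np.uint8)
n,l,s,c=cv2.connectedComponentsWithStats(m)
for i in range(1,n):
    if s[i,4]>60:
        p=w[l==i];q=p[p[:,2]>.062];print('jar',s[i,4],c[i]/.64,q.mean(0).round(4),(q.min(0)+q.max(0))[:2]/2,np.ptp(q,0))
# marker: points above ribs in tray area
reg=np.zeros(d.shape,bool);reg[180:232,150:226]=1
m=(reg&(w[...,2]>.0225)&(w[...,2]<.04)).astype(np.uint8)
n,l,s,c=cv2.connectedComponentsWithStats(m)
for i in range(1,n):
    if s[i,4]>40:
        p=w[l==i];r=cv2.minAreaRect(p[:,:2].astype(np.float32)*1000);print('mk',s[i,4],p.mean(0).round(4),r)
def box(m,n):
    p=w[m];r=cv2.minAreaRect(p[:,:2].astype(np.float32)*1000);print(n,len(p),r,p[:,2].mean())
reg=np.zeros(d.shape,bool);reg[170:240,145:230]=1
box(reg&(w[...,2]>.014)&(w[...,2]<.05),'tray')
reg=np.zeros(d.shape,bool);reg[198:260,222:286]=1
k=reg&(V<95);k=cv2.morphologyEx(k.astype(np.uint8),cv2.MORPH_OPEN,np.ones((5,5)))>0;box(k,'refill')
reg=np.zeros(d.shape,bool);reg[85:170,270:380]=1
box(reg&(w[...,2]>.098)&(w[...,2]<.112),'roof')
reg=np.zeros(d.shape,bool);reg[196:222,265:375]=1
box(reg&(w[...,2]>.09)&(w[...,2]<.112),'front')
reg=np.zeros(d.shape,bool);reg[208:228,295:340]=1
k=reg&(w[...,2]>.055)&(w[...,2]<.075);box(k,'handle')
reg=np.zeros(d.shape,bool);reg[155:210,270:370]=1
k=reg&(w[...,2]>.005)&(w[...,2]<.022);box(k,'floor')
E
```

```text
table [ 0.5561  0.0126 -0.0006]
table2 [ 0.3349 -0.341  -0.0014]
j1 [ 0.3999 -0.2282  0.0736]
j2 [ 0.4449 -0.3228  0.0718]
white [ 0.5667 -0.3401  0.071 ]
teal [ 0.3512 -0.0948  0.0718]
refill [0.4422 0.0526 0.003 ]
tray [0.5118 0.3195 0.0055]
roof [ 0.735  -0.158   0.1044]
drfloor [ 0.5796 -0.1441  0.0144]
front [ 0.5022 -0.1384  0.0973]
tin [0.6271 0.0773 0.0333]
plate [0.7359 0.0809 0.0192]
bottle [0.7773 0.4082 0.1719]
spanner [ 0.6695 -0.3895  0.0032]
jar 384 [599.3733724  360.04638672] [ 0.4471 -0.3236  0.0793] [ 0.44655653 -0.1709443 ] [0.05473135 0.36828264 1.33465602]
jar 350 [548.875      384.06696429] [ 0.4005 -0.2305  0.0719] [ 0.3998801  -0.23143295] [0.05700957 0.05782722 0.01584776]
mk 142 [0.5238 0.1808 0.0258] ((524.3566284179688, 180.15992736816406), (124.28777313232422, 21.119211196899414), 3.750469207763672)
mk 144 [0.5162 0.2319 0.0261] ((516.8958740234375, 232.48104858398438), (124.58870697021484, 16.224702835083008), 9.478131294250488)
mk 148 [0.5098 0.2824 0.0258] ((508.510498046875, 282.6415100097656), (126.94685363769531, 16.20223617553711), 10.238900184631348)
tray 2023 ((513.0382080078125, 257.974853515625), (150.3402099609375, 215.84437561035156), 8.215229034423828) 0.020897062599847187
refill 1669 ((452.79119873046875, 24.567596435546875), (122.59184265136719, 183.32972717285156), 22.746122360229492) 0.007347796125311938
roof 5537 ((744.629638671875, -152.44371032714844), (264.3369445800781, 181.64508056640625), 85.27066040039062) 0.1035139958031515
front 278 ((503.3390808105469, -132.4172821044922), (261.62530517578125, 8.292016983032227), 85.28719329833984) 0.09885049976893609
handle 176 ((482.3175048828125, -138.79364013671875), (112.12550354003906, 33.41168212890625), 85.20779418945312) 0.06555341560301856
floor 4009 ((588.6683349609375, -143.51461791992188), (166.03663635253906, 301.732177734375), 0.5807775259017944) 0.013786358676726021
```

Every measured point agrees with the given sizes and heights: jar tops 72 mm, roof 104 mm, and the tray 150x216 mm. The tray yaw is 8.2°, the unit yaw −4.7°, and drawer_in is at about (0.587, −0.139). I'll take the jar at (0.447, −0.324) first, with the tool yawed to −4.7°.

```bash
python3 -m pendant '{"translation":[[11.4,13.3,-3],[11.4,13.3,-3],[11.4,13.3,-3],[11.4,13.3,-3],[11.4,13.3,-3],[11.4,13.3,-3],[11.4,13.3,-3],[11.4,13.3,-3],[11.4,13.3,-3],[11.4,13.3,-3],[11.4,13.3,-3],[11.4,13.3,-3]],"delta_rot":[[0,0,-1.8],[0,0,-3.7],[0,0,-3.7],[0,0,-3.7],[0,0,-3.7],[0,0,-3.7],[0,0,-3.7],[0,0,-3.7],[0,0,-3.7],[0,0,-3.7],[0,0,-3.7],[0,0,-3.7]]}' 1 50
python3 - <<'E'
from h import *
st()
im,d=snap('side','side1');cv2.imwrite('pics/side1c.png',cv2.resize(im[180:300,130:400,::-1],(800,355)))
E
```

```text
clock: 1.6
tcp_pos: [0.446, -0.3238, 0.1565]
orientation: [3.139, -0.13, 0.0]
contact_force: [0.8, -0.8, -1.3]
grip_width: 0.0852
gripper_force: 0.0
{'clock': 1.6, 'tcp_pos': [0.446, -0.324, 0.156], 'orientation': [3.139, -0.13, 0.0], 'contact_force': [0.761, -0.806, -1.255], 'grip_width': 0.085, 'gripper_force': 0.0}
```

View pics/side1c.png

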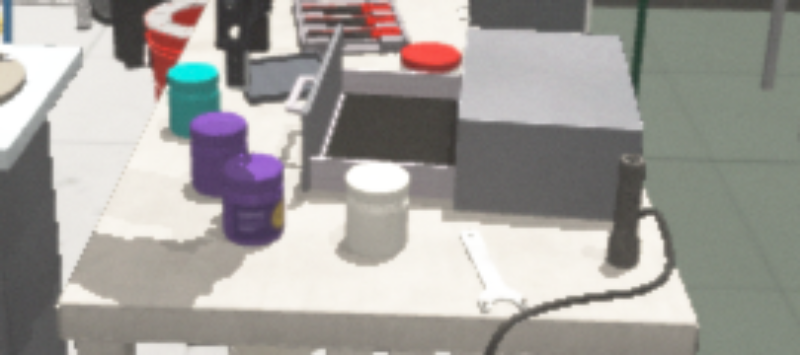

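The gripper is at about (245,40) in the crop, hanging above the near purple jar at (253,200). Both purple jars stand where I measured them. I'll descend and grip.

```bash
python3 -m pendant '{"translation":[[0,0,-2],[0,0,-4],[0,0,-5],[0,0,-5],[0,0,-5],[0,0,-5]],"delta_rot":[[0,0,0],[0,0,0],[0,0,0],[0,0,0],[0,0,0],[0,0,0]]}' 1 50
python3 -m pendant '{"translation":[[0,0,0],[0,0,0],[0,0,0],[0,0,0],[0,0,0],[0,0,0],[0,0,0],[0,0,0]],"delta_rot":[[0,0,0],[0,0,0],[0,0,0],[0,0,0],[0,0,0],[0,0,0],[0,0,0],[0,0,0]]}' 0 50
python3 -m pendant '{"translation":[[0,0,1],[0,0,2],[0,0,4],[0,0,5],[0,0,5],[0,0,5],[0,0,5],[0,0,5],[0,0,5],[0,0,5]],"delta_rot":[[0,0,0],[0,0,0],[0,0,0],[0,0,0],[0,0,0],[0,0,0],[0,0,0],[0,0,0],[0,0,0],[0,0,0]]}'
```

```text
clock: 2.4
tcp_pos: [0.4476, -0.3236, 0.0328]
orientation: [3.138, -0.128, 0.004]
contact_force: [-0.3, -0.5, -0.5]
grip_width: 0.0853
gripper_force: 0.0
clock: 3.4
tcp_pos: [0.4472, -0.3236, 0.0325]
orientation: [3.138, -0.128, 0.002]
contact_force: [-0.7, 0.4, 7.4]
grip_width: 0.059
gripper_force: 52.7
clock: 4.65
tcp_pos: [0.4466, -0.3228, 0.1561]
orientation: [-3.139, 0.127, 0.0]
contact_force: [-0.4, 0.2, -1.6]
grip_width: 0.0589
gripper_force: 54.2
```

```bash
for i in 1 2; do python3 -m pendant '{"translation":[[0,0,0],[0,0,0],[0,0,0],[0,0,0]],"delta_rot":[[0,0,0],[0,0,0],[0,0,0],[0,0,0]]}' | grep -E "contact|clock|width"; done
python3 - <<'E'
from h import *
o=get_obs();print(o['tau'],o['moment'])
E
```

```text
clock: 5.15
contact_force: [-0.1, -0.7, -1.3]
grip_width: 0.0593
clock: 5.65
contact_force: [0.3, 0.5, -1.7]
grip_width: 0.0592
[ 4.03227687e-04 -4.89313102e+01  3.28564793e-01 -2.41989917e+01
  1.01361918e-02 -2.62375397e-05 -4.72341569e-06] [-0.01151638 -0.01686556 -0.0393411 ]
```

The jar reads about 1.5 N, so this is the nearly empty one. It goes to the refill tray at (0.442, 0.053).

```bash
python3 -m pendant '{"translation":[[0,1.5,0],[0,3.5,0],[0,5.5,0],[0,7.5,0],[-0.2,9.5,0],[-0.2,11.5,0],[-0.2,13.5,0],[-0.2,15,0],[-0.2,15,0],[-0.2,15,0],[-0.2,15,0]],"delta_rot":[[0,0,0],[0,0,0],[0,0,0],[0,0,0],[0,0,0],[0,0,0],[0,0,0],[0,0,0],[0,0,0],[0,0,0],[0,0,0]]}'
python3 - <<'E'
from h import *
im,d=snap('top','top2');cv2.imwrite('pics/top2c.png',cv2.resize(im[150:300,180:400,::-1],(800,545)))
E
```

```text
clock: 7.02
tcp_pos: [0.4416, 0.0508, 0.1563]
orientation: [3.138, -0.131, -0.0]
contact_force: [-0.0, 0.1, -1.2]
grip_width: 0.0596
gripper_force: 54.4
```

View pics/top2c.png

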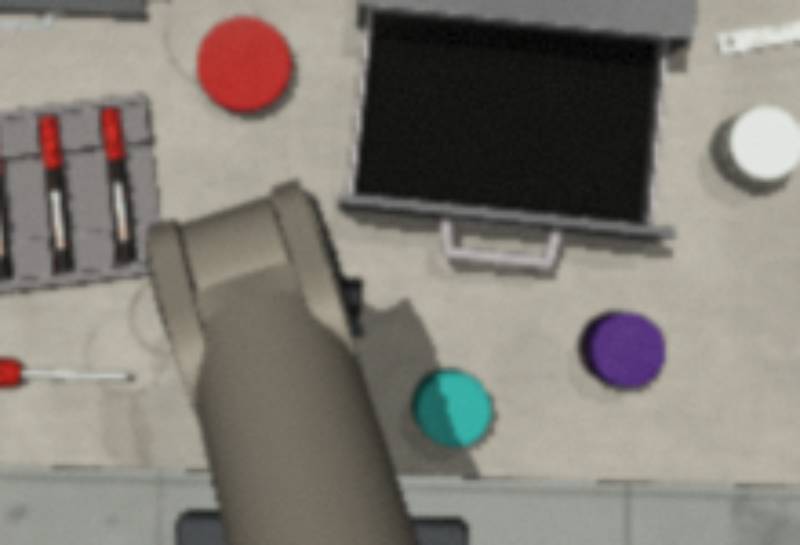

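The arm hides the refill tray. The other purple jar, at (625,350), hasn't moved. I'll lower and release.

```bash
python3 -m pendant '{"translation":[[0,0,-1.5],[0,0,-3],[0,0,-4],[0,0,-4.5],[0,0,-4.7],[0,0,-4.7],[0,0,-4.7]],"delta_rot":[[0,0,0],[0,0,0],[0,0,0],[0,0,0],[0,0,0],[0,0,0],[0,0,0]]}'
python3 -m pendant '{"translation":[[0,0,0],[0,0,0],[0,0,0],[0,0,0],[0,0,0],[0,0,0]],"delta_rot":[[0,0,0],[0,0,0],[0,0,0],[0,0,0],[0,0,0],[0,0,0]]}' 1
python3 -m pendant '{"translation":[[0,0,1],[0,0,3],[0,0,5],[0,0,5],[0,-4,5],[-0.5,-8,5],[-1.5,-11.3,5],[-1.5,-11.3,5],[-1.5,-11.3,5],[-1.5,-11.3,5],[-1.5,-11.3,5]],"delta_rot":[[0,0,0],[0,0,0],[0,0,0],[0,0,0],[0,0,0],[0,0,0],[0,0,0],[0,0,0],[0,0,0],[0,0,0],[0,0,0]]}'
python3 - <<'E'
from h import *
im,d=snap('top','top3');cv2.imwrite('pics/top3c.png',cv2.resize(im[150:300,180:400,::-1],(800,545)))
w=world('top',d);hsv=cv2.cvtColor(im,cv2.COLOR_RGB2HSV);H=hsv[...,0].astype(int)
m=((H>125)&(H<150)&(hsv[...,1]>80)&(abs(w[...,2]-.075)<.012)).astype(np.uint8)
n,l,s,c=cv2.connectedComponentsWithStats(m)
for i in range(1,n):
    if s[i,4]>60:
        q=w[l==i];print('jar',s[i,4],q.mean(0).round(4),np.ptp(q,0))
E
```

```text
clock: 7.95
tcp_pos: [0.4423, 0.0522, 0.0396]
orientation: [-3.139, 0.128, -0.003]
contact_force: [0.6, 0.0, -0.9]
grip_width: 0.0593
gripper_force: 54.4
clock: 8.7
tcp_pos: [0.4416, 0.0521, 0.0388]
orientation: [3.139, -0.127, -0.0]
contact_force: [-0.5, 0.7, 0.3]
grip_width: 0.0855
gripper_force: 0.0
clock: 10.07
tcp_pos: [0.4038, -0.2294, 0.163]
orientation: [-3.138, 0.127, 0.002]
contact_force: [-0.1, -0.0, -0.1]
grip_width: 0.0855
gripper_force: 0.0
jar 327 [0.4433 0.0522 0.0755] [0.05489973 0.0550195  0.01700703]
```

View pics/top3c.png

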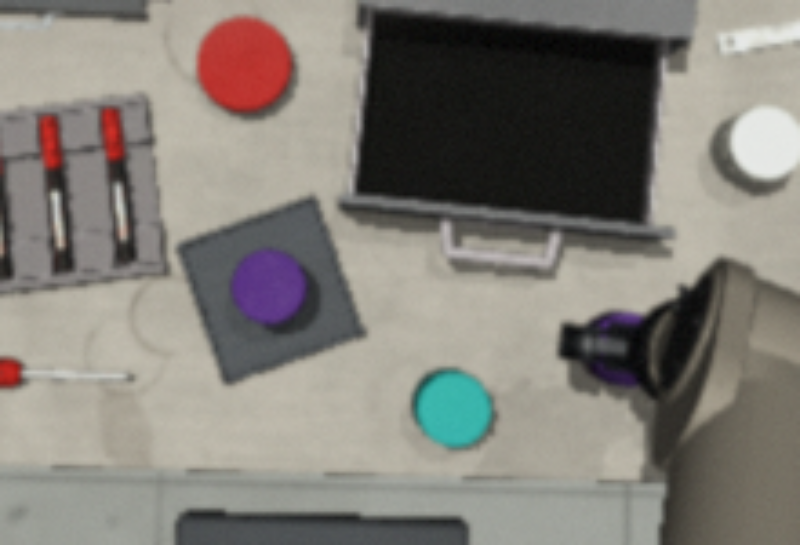

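The light jar stands in the middle of the refill tray, at crop (270,287). The gripper is over the second jar at (622,348). I'll grasp it.

```bash
python3 -m pendant '{"translation":[[-0.1,0,-2],[-0.1,0,-4],[-0.1,0,-5.1],[-0.1,0,-5.1],[-0.1,0,-5.1],[-0.1,0,-5.1]],"delta_rot":[[0,0,0],[0,0,0],[0,0,0],[0,0,0],[0,0,0],[0,0,0]]}' 1 70
python3 -m pendant '{"translation":[[0,0,0],[0,0,0],[0,0,0],[0,0,0],[0,0,0],[0,0,0],[0,0,0]],"delta_rot":[[0,0,0],[0,0,0],[0,0,0],[0,0,0],[0,0,0],[0,0,0],[0,0,0]]}' 0 70
python3 -m pendant '{"translation":[[0,0,1],[0,0,3],[0,0,5],[0,0,6],[0,0,6],[0,0,6],[0,0,6],[0,0,6]],"delta_rot":[[0,0,0],[0,0,0],[0,0,0],[0,0,0],[0,0,0],[0,0,0],[0,0,0],[0,0,0]]}'
```

```text
clock: 10.88
tcp_pos: [0.4028, -0.2305, 0.0376]
orientation: [3.138, -0.127, 0.004]
contact_force: [-0.3, -0.0, -0.3]
grip_width: 0.0852
gripper_force: 0.0
clock: 11.75
tcp_pos: [0.4023, -0.2312, 0.0376]
orientation: [3.138, -0.128, 0.003]
contact_force: [-2.8, 0.5, 11.9]
grip_width: 0.0586
gripper_force: 73.0
clock: 12.75
tcp_pos: [0.4011, -0.2301, 0.1852]
orientation: [-3.138, 0.127, 0.003]
contact_force: [0.0, -0.1, -2.9]
grip_width: 0.0578
gripper_force: 77.0
```

```bash
for i in 1 2; do python3 -m pendant '{"translation":[[0,0,0],[0,0,0],[0,0,0],[0,0,0]],"delta_rot":[[0,0,0],[0,0,0],[0,0,0],[0,0,0]]}' | grep -E "contact|tcp|width"; done
```

```text
tcp_pos: [0.4017, -0.2304, 0.1863]
contact_force: [0.4, 0.3, -3.9]
grip_width: 0.0585
tcp_pos: [0.4016, -0.2304, 0.1863]
contact_force: [0.9, -0.5, -3.5]
grip_width: 0.0584
```

This jar reads about 3.7 N against 1.3 N for the first, so it's the full one. It goes in the right part of the drawer.

```bash
python3 -m pendant '{"translation":[[1.5,0.2,0],[3.5,0.6,0],[5.5,1,0],[7,1.3,0],[7,1.3,0],[7,1.3,0],[7,1.3,0],[7,1.3,0]],"delta_rot":[[0,0,0],[0,0,0],[0,0,0],[0,0,0],[0,0,0],[0,0,0],[0,0,0],[0,0,0]]}'
python3 -m pendant '{"translation":[[0,0,-1.5],[0,0,-3],[0,0,-4.3],[0,0,-5],[0,0,-5.2],[0,0,-5.2],[0,0,-5.2]],"delta_rot":[[0,0,0],[0,0,0],[0,0,0],[0,0,0],[0,0,0],[0,0,0],[0,0,0]]}'
```

```text
clock: 14.75
tcp_pos: [0.5759, -0.1984, 0.1865]
orientation: [3.139, -0.129, -0.0]
contact_force: [0.1, -0.8, -3.6]
grip_width: 0.0585
gripper_force: 76.9
clock: 15.62
tcp_pos: [0.5776, -0.1982, 0.0577]
orientation: [3.138, -0.128, 0.004]
contact_force: [-0.4, -0.5, -3.4]
grip_width: 0.0585
gripper_force: 77.1
```

```bash
python3 -m pendant '{"translation":[[0,0,-0.2],[0,0,-0.2],[0,0,-0.2],[0,0,-0.2]],"delta_rot":[[0,0,0],[0,0,0],[0,0,0],[0,0,0]]}'
python3 -m pendant '{"translation":[[0,0,0],[0,0,0],[0,0,0],[0,0,0],[0,0,0],[0,0,0]],"delta_rot":[[0,0,0],[0,0,0],[0,0,0],[0,0,0],[0,0,0],[0,0,0]]}' 0.92
python3 -m pendant '{"translation":[[0,0,1],[0,0,3],[0,0,5],[0,0,5],[-0.5,4,5],[-1,8,5],[-1.5,12,5],[-2.1,15.2,4],[-2.1,15.2,3],[-2.1,15.2,2],[-2.1,15.2,2],[-2.1,15.2,2]],"delta_rot":[[0,0,0],[0,0,0],[0,0,0],[0,0,0],[0,0,1],[0,0,2],[0,0,2.6],[0,0,2.6],[0,0,2.6],[0,0,2.6],[0,0,2.6],[0,0,2.6]]}' - 50
python3 - <<'E'
from h import *
im,d=snap('top','top4');snap('side','side4');im2,_=grab_frame('side')
a=cv2.resize(im[130:280,130:400,::-1],(720,400));b=cv2.resize(im2[170:280,150:400,::-1],(720,317))
cv2.imwrite('pics/c4.png',cv2.resize(np.vstack([a,b]),(600,598)))
E
```

```text
clock: 16.12
tcp_pos: [0.5773, -0.198, 0.0517]
orientation: [3.139, -0.127, 0.002]
contact_force: [0.9, -0.1, 0.5]
grip_width: 0.0582
gripper_force: 77.0
clock: 16.88
tcp_pos: [0.5766, -0.1979, 0.0513]
orientation: [3.139, -0.127, -0.0]
contact_force: [0.1, -0.1, -0.2]
grip_width: 0.0784
gripper_force: 0.0
clock: 18.38
tcp_pos: [0.5221, 0.1838, 0.0994]
orientation: [3.133, 0.235, -0.006]
contact_force: [0.9, -0.6, -0.6]
grip_width: 0.0789
gripper_force: 0.0
```

View pics/c4.png

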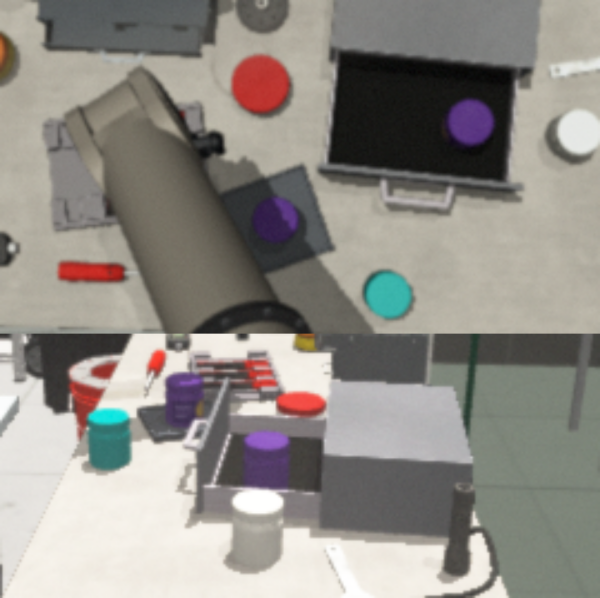

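The full jar is upright in the drawer at (470,122) in the top half, and the light jar is still in the tray. The gripper is over the near marker, so I'll open it partly and descend to TCP z of about 0.011.

```bash
python3 -m pendant '{"translation":[[0.05,-0.1,0],[0.05,-0.1,0],[0.05,-0.1,-1],[0.05,-0.1,-2],[0.05,-0.1,-3],[0.05,-0.1,-3.4],[0.05,-0.1,-3.4],[0.05,-0.1,-3.4]],"delta_rot":[[0,0,0],[0,0,0],[0,0,0],[0,0,0],[0,0,0],[0,0,0],[0,0,0],[0,0,0]]}' 0.45 50
```

```text
clock: 19.52
tcp_pos: [0.5262, 0.1798, 0.0173]
orientation: [-3.133, -0.228, -0.002]
contact_force: [-0.7, -0.2, 0.1]
grip_width: 0.0384
gripper_force: 0.0
```

```bash
python3 -m pendant '{"translation":[[-0.05,0,-0.25],[-0.05,0,-0.25],[-0.05,0,-0.25]],"delta_rot":[[0,0,0],[0,0,0],[0,0,0]]}'
python3 -m pendant '{"translation":[[0,0,0],[0,0,0],[0,0,0],[0,0,0],[0,0,0],[0,0,0]],"delta_rot":[[0,0,0],[0,0,0],[0,0,0],[0,0,0],[0,0,0],[0,0,0]]}' 0 50
python3 -m pendant '{"translation":[[0,0,1],[0,0,2],[0,0,4],[0,0,6.5],[0,0,6.5],[0,0,6.5],[0,0,6.5]],"delta_rot":[[0,0,0],[0,0,0],[0,0,0],[0,0,0],[0,0,0],[0,0,0],[0,0,0]]}'
```

```text
clock: 19.9
tcp_pos: [0.5241, 0.1797, 0.0102]
orientation: [3.133, 0.229, 0.0]
contact_force: [0.3, -0.3, -0.1]
grip_width: 0.0384
gripper_force: 0.0
clock: 20.65
tcp_pos: [0.5243, 0.1797, 0.0103]
orientation: [-3.133, -0.229, -0.001]
contact_force: [-0.9, -1.2, 6.7]
grip_width: 0.0126
gripper_force: 48.9
clock: 21.52
tcp_pos: [0.523, 0.1791, 0.1708]
orientation: [3.132, 0.229, -0.005]
contact_force: [0.4, 0.0, 0.2]
grip_width: 0.0129
gripper_force: 49.0
```

```bash
python3 -m pendant '{"translation":[[0.5,-2,0],[1.2,-4.2,0],[1.8,-6.5,0],[2.3,-8.6,0],[2.6,-9.6,0],[2.6,-9.6,0],[2.6,-9.6,0],[2.6,-9.6,0]],"delta_rot":[[0,0,-1],[0,0,-2],[0,0,-2.6],[0,0,-2.6],[0,0,-2.6],[0,0,-2.6],[0,0,-2.6],[0,0,-2.6]]}'
python3 -m pendant '{"translation":[[0,0,-2],[0,0,-4],[0,0,-5.5],[0,0,-6],[0,0,-6],[0,0,-6]],"delta_rot":[[0,0,0],[0,0,0],[0,0,0],[0,0,0],[0,0,0],[0,0,0]]}'
```

```text
clock: 22.52
tcp_pos: [0.5888, -0.0584, 0.1722]
orientation: [-3.138, 0.123, 0.001]
contact_force: [0.5, 0.5, 0.1]
grip_width: 0.0129
gripper_force: 49.0
clock: 23.28
tcp_pos: [0.5905, -0.0601, 0.0243]
orientation: [-3.139, 0.127, -0.005]
contact_force: [-0.5, 0.5, -0.4]
grip_width: 0.0127
gripper_force: 49.0
```

```bash
python3 -m pendant '{"translation":[[0,0,-0.25],[0,0,-0.25],[0,0,-0.25]],"delta_rot":[[0,0,0],[0,0,0],[0,0,0]]}'
python3 -m pendant '{"translation":[[0,0,0],[0,0,0],[0,0,0],[0,0,0]],"delta_rot":[[0,0,0],[0,0,0],[0,0,0],[0,0,0]]}' 0.35
python3 -m pendant '{"translation":[[0,0,2],[0,0,4],[0,0,6],[-0.6,2.5,6],[-1.2,5,6],[-1.8,7.5,6],[-2.5,10,6],[-2.86,11.7,5],[-2.86,11.7,4],[-2.86,11.7,3],[-2.86,11.7,3],[-2.86,11.7,3]],"delta_rot":[[0,0,0],[0,0,0],[0,0,0],[0,0,1],[0,0,2],[0,0,2.6],[0,0,2.6],[0,0,2.6],[0,0,2.6],[0,0,2.6],[0,0,2.6],[0,0,2.6]]}' 0.45
python3 - <<'E'
from h import *
im,d=snap('top','top5');w=world('top',d)
hsv=cv2.cvtColor(im,cv2.COLOR_RGB2HSV).astype(int)
red=((hsv[...,0]<8)|(hsv[...,0]>172))&(hsv[...,1]>120)&(hsv[...,2]>80)&(w[...,2]<.05)
n,l,s,c=cv2.connectedComponentsWithStats(red.astype(np.uint8))
for i in range(1,n):
    if s[i,4]>15:print(s[i,4],w[l==i].mean(0).round(3))
E
```

```text
clock: 23.65
tcp_pos: [0.5892, -0.0604, 0.0165]
orientation: [3.139, -0.128, 0.0]
contact_force: [0.7, 0.4, -0.7]
grip_width: 0.0126
gripper_force: 49.0
clock: 24.15
tcp_pos: [0.5892, -0.0604, 0.0163]
orientation: [-3.139, 0.127, -0.0]
contact_force: [0.5, -0.6, -0.2]
grip_width: 0.0299
gripper_force: 0.0
clock: 25.65
tcp_pos: [0.5181, 0.2323, 0.0921]
orientation: [-3.133, -0.228, -0.001]
contact_force: [0.2, 0.9, 0.8]
grip_width: 0.0389
gripper_force: 0.0
525 [0.626 0.078 0.034]
73 [ 0.631 -0.063  0.026]
24 [0.572 0.238 0.025]
18 [0.389 0.484 0.022]
133 [0.368 0.318 0.023]
```

Marker 1 is in the drawer, its cap at (0.631, −0.063). Now marker 2.

```bash
python3 -m pendant '{"translation":[[-0.05,0,-1],[-0.05,0,-2],[-0.05,0,-2.9],[-0.05,0,-3.25],[-0.05,0,-3.25],[-0.05,0,-3.25],[-0.05,0,-3.25]],"delta_rot":[[0,0,0],[0,0,0],[0,0,0],[0,0,0],[0,0,0],[0,0,0],[0,0,0]]}'
python3 -m pendant '{"translation":[[0,0,0],[0,0,0],[0,0,0],[0,0,0],[0,0,0],[0,0,0]],"delta_rot":[[0,0,0],[0,0,0],[0,0,0],[0,0,0],[0,0,0],[0,0,0]]}' 0 50
python3 -m pendant '{"translation":[[0,0,1],[0,0,2],[0,0,4],[0,0,6.5],[0,0,6.5],[0,0,6.5],[0,0,6.5]],"delta_rot":[[0,0,0],[0,0,0],[0,0,0],[0,0,0],[0,0,0],[0,0,0],[0,0,0]]}'
```

```text
clock: 26.58
tcp_pos: [0.517, 0.2324, 0.011]
orientation: [-3.133, -0.229, -0.002]
contact_force: [-0.0, 0.4, 0.4]
grip_width: 0.0383
gripper_force: 0.0
clock: 27.32
tcp_pos: [0.5166, 0.2322, 0.0106]
orientation: [-3.133, -0.229, -0.001]
contact_force: [-0.7, -1.3, 6.2]
grip_width: 0.013
gripper_force: 48.8
clock: 28.2
tcp_pos: [0.5154, 0.2315, 0.1709]
orientation: [3.132, 0.229, -0.005]
contact_force: [0.6, -0.6, 0.3]
grip_width: 0.0128
gripper_force: 49.1
```

```bash
python3 -m pendant '{"translation":[[0.4,-2,0],[0.9,-4.2,0],[1.3,-6.5,0],[1.7,-8.6,0],[2.2,-10.8,0],[2.6,-12.8,0],[2.7,-13.3,0],[2.7,-13.3,0],[2.7,-13.3,0],[2.7,-13.3,0]],"delta_rot":[[0,0,-1],[0,0,-2],[0,0,-2.6],[0,0,-2.6],[0,0,-2.6],[0,0,-2.6],[0,0,-2.6],[0,0,-2.6],[0,0,-2.6],[0,0,-2.6]]}'
python3 -m pendant '{"translation":[[0,0,-2],[0,0,-4],[0,0,-5.5],[0,0,-6.2],[0,0,-6.2],[0,0,-6.2],[0,0,-6.2]],"delta_rot":[[0,0,0],[0,0,0],[0,0,0],[0,0,0],[0,0,0],[0,0,0],[0,0,0]]}'
```

```text
clock: 29.45
tcp_pos: [0.5838, -0.0983, 0.1724]
orientation: [-3.138, 0.123, 0.001]
contact_force: [0.1, -0.2, -0.8]
grip_width: 0.0125
gripper_force: 49.1
clock: 30.32
tcp_pos: [0.5847, -0.1004, 0.0188]
orientation: [3.139, -0.127, 0.003]
contact_force: [1.7, 0.1, -0.1]
grip_width: 0.0125
gripper_force: 49.1
```

```bash
python3 -m pendant '{"translation":[[0,0,0],[0,0,0],[0,0,0],[0,0,0]],"delta_rot":[[0,0,0],[0,0,0],[0,0,0],[0,0,0]]}' 0.35
python3 -m pendant '{"translation":[[0,0,2],[0,0,4],[0,0,6],[-0.6,2.5,6],[-1.2,5,6],[-1.8,7.5,6],[-2.2,10,6],[-2.6,12.5,6],[-3,15.3,5],[-3,15.3,4],[-3,15.3,3],[-3,15.3,3]],"delta_rot":[[0,0,0],[0,0,0],[0,0,0],[0,0,1],[0,0,2],[0,0,2.6],[0,0,2.6],[0,0,2.6],[0,0,2.6],[0,0,2.6],[0,0,2.6],[0,0,2.6]]}' 0.45
python3 - <<'E'
from h import *
im,d=snap('top','top6');w=world('top',d)
cv2.imwrite('pics/c6.png',cv2.resize(im[130:280,130:400,::-1],(800,444)))
hsv=cv2.cvtColor(im,cv2.COLOR_RGB2HSV).astype(int)
red=((hsv[...,0]<8)|(hsv[...,0]>172))&(hsv[...,1]>120)&(hsv[...,2]>80)&(w[...,2]<.05)
n,l,s,c=cv2.connectedComponentsWithStats(red.astype(np.uint8))
for i in range(1,n):
    if s[i,4]>15:print(s[i,4],w[l==i].mean(0).round(3))
E
```

```text
clock: 30.82
tcp_pos: [0.5839, -0.1004, 0.0176]
orientation: [3.139, -0.128, -0.0]
contact_force: [-0.7, -0.0, 0.6]
grip_width: 0.0301
gripper_force: 0.0
clock: 32.33
tcp_pos: [0.5074, 0.2813, 0.0907]
orientation: [3.131, 0.23, -0.006]
contact_force: [0.6, -0.9, 0.6]
grip_width: 0.0384
gripper_force: 0.0
525 [0.626 0.078 0.034]
74 [ 0.631 -0.063  0.026]
76 [ 0.626 -0.103  0.025]
49 [0.557 0.289 0.025]
18 [0.389 0.484 0.023]
```

View pics/c6.png

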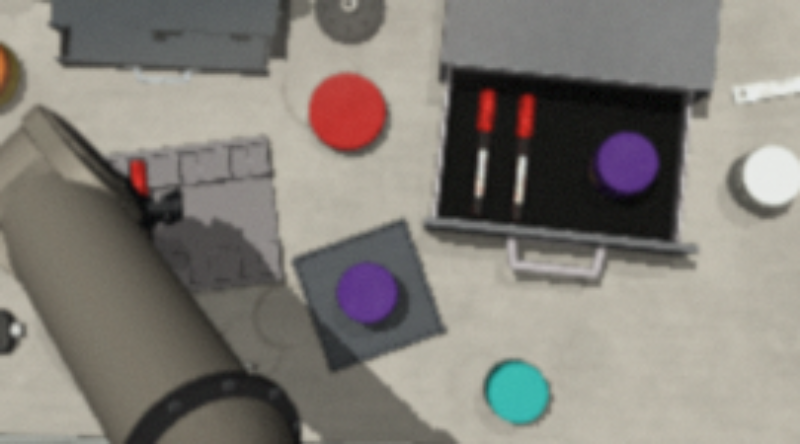

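Two markers lie in the drawer at (483,145) and (522,150). Both jars are in place and the gripper is over the last marker, whose cap is at (138,178). I'll pick it.

```bash
python3 -m pendant '{"translation":[[0,0,0],[0,0,-1],[0,0,-2],[0,0,-2.9],[0,0,-3.25],[0,0,-3.25],[0,0,-3.25],[0,0,-3.25]],"delta_rot":[[0,0,0],[0,0,0],[0,0,0],[0,0,0],[0,0,0],[0,0,0],[0,0,0],[0,0,0]]}'
python3 -m pendant '{"translation":[[0,0,0],[0,0,0],[0,0,0],[0,0,0],[0,0,0],[0,0,0]],"delta_rot":[[0,0,0],[0,0,0],[0,0,0],[0,0,0],[0,0,0],[0,0,0]]}' 0 50
python3 -m pendant '{"translation":[[0,0,1],[0,0,2],[0,0,4],[0,0,6.5],[0,0,6.5],[0,0,6.5],[0,0,6.5]],"delta_rot":[[0,0,0],[0,0,0],[0,0,0],[0,0,0],[0,0,0],[0,0,0],[0,0,0]]}'
```

```text
clock: 33.38
tcp_pos: [0.5095, 0.2824, 0.0122]
orientation: [-3.133, -0.229, -0.002]
contact_force: [0.2, 0.4, -0.5]
grip_width: 0.0382
gripper_force: 0.0
clock: 34.12
tcp_pos: [0.5091, 0.2822, 0.0119]
orientation: [-3.133, -0.229, -0.001]
contact_force: [-0.5, -0.6, 5.3]
grip_width: 0.0126
gripper_force: 48.8
clock: 35.0
tcp_pos: [0.5079, 0.2814, 0.1721]
orientation: [3.132, 0.229, -0.004]
contact_force: [-0.2, 0.7, -0.6]
grip_width: 0.0123
gripper_force: 49.1
```

```bash
python3 -m pendant '{"translation":[[0.4,-2,0],[0.9,-4.2,0],[1.3,-6.5,0],[1.7,-8.6,0],[2.2,-10.8,0],[2.6,-13,0],[2.8,-15,0],[2.9,-16.5,0],[2.9,-16.5,0],[2.9,-16.5,0],[2.9,-16.5,0],[2.9,-16.5,0]],"delta_rot":[[0,0,-1],[0,0,-2],[0,0,-2.6],[0,0,-2.6],[0,0,-2.6],[0,0,-2.6],[0,0,-2.6],[0,0,-2.6],[0,0,-2.6],[0,0,-2.6],[0,0,-2.6],[0,0,-2.6]]}'
python3 -m pendant '{"translation":[[0,0,-2],[0,0,-4],[0,0,-5],[0,0,-5.5],[0,0,-5.5],[0,0,-5.5],[0,0,-5.5]],"delta_rot":[[0,0,0],[0,0,0],[0,0,0],[0,0,0],[0,0,0],[0,0,0],[0,0,0]]}'
```

```text
clock: 36.5
tcp_pos: [0.5814, -0.129, 0.1737]
orientation: [-3.139, 0.124, 0.0]
contact_force: [0.6, 0.5, -0.0]
grip_width: 0.0128
gripper_force: 49.1
clock: 37.38
tcp_pos: [0.5822, -0.1304, 0.0375]
orientation: [3.139, -0.127, 0.003]
contact_force: [0.3, 1.6, -0.0]
grip_width: 0.0126
gripper_force: 52.6
```

```bash
python3 -m pendant '{"translation":[[0,0,0],[0,0,0],[0,0,0],[0,0,0]],"delta_rot":[[0,0,0],[0,0,0],[0,0,0],[0,0,0]]}' 0.3
python3 -m pendant '{"translation":[[0,0,2],[0,0,4],[0,0,5.5],[0,0,5.5],[-2,0,5.5],[-4,0,5.5],[-5.9,0.1,5.5],[-5.9,0.1,5.5],[-5.9,0.1,5.5],[-5.9,0.1,5.5]],"delta_rot":[[0,0,0],[0,0,0],[0,0,0],[0,0,0],[0,0,0],[0,0,0],[0,0,0],[0,0,0],[0,0,0],[0,0,0]]}'
python3 - <<'E'
from h import *
im,d=snap('top','top7');cv2.imwrite('pics/c7.png',cv2.resize(im[130:280,200:400,::-1],(800,600)))
w=world('top',d)
m=np.zeros(d.shape,bool);m[205:235,295:340]=1
k=m&(w[...,2]>.05)&(w[...,2]<.075);p=w[k];print(len(p),np.percentile(p,[2,50,98],axis=0).round(4))
E
```

```text
clock: 37.88
tcp_pos: [0.5828, -0.1288, 0.0378]
orientation: [-3.138, 0.125, -0.004]
contact_force: [0.4, 4.2, 4.3]
grip_width: 0.0256
gripper_force: 0.0
clock: 39.12
tcp_pos: [0.4351, -0.1279, 0.1739]
orientation: [-3.139, 0.127, -0.001]
contact_force: [-0.2, -0.2, -0.1]
grip_width: 0.0255
gripper_force: 0.0
84 [[ 0.4687 -0.1219  0.0556]
 [ 0.4773 -0.0934  0.0651]
 [ 0.5032 -0.0834  0.071 ]]
```

View pics/c7.png

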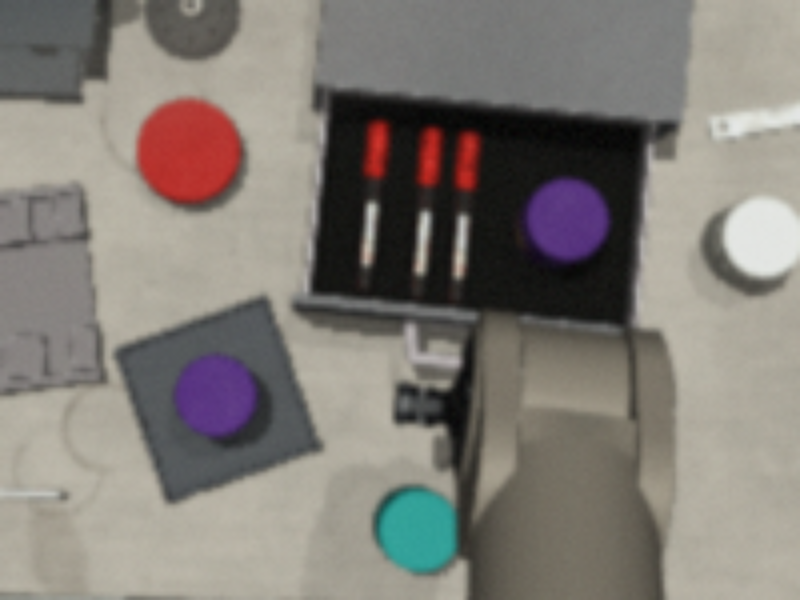

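All three markers and the full jar lie in the drawer, with caps at (375,150), (430,155) and (465,160) and the jar at (567,222). I'll close the fingers, lower in front of the handle and push.

```bash
python3 -m pendant '{"translation":[[0,0,-1.5],[0,0,-3],[0,0,-4.5],[0,0,-5.1],[0,0,-5.1],[0,0,-5.1],[0,0,-5.1]],"delta_rot":[[0,0,0],[0,0,0],[0,0,0],[0,0,0],[0,0,0],[0,0,0],[0,0,0]]}' 0 50
python3 -m pendant '{"translation":[[0.3,0,0],[0.5,0,0],[0.7,0,0],[0.9,-0.05,0],[1.2,-0.1,0],[1.5,-0.1,0],[1.8,-0.15,0],[2.1,-0.2,0],[2.5,-0.2,0],[2.9,-0.25,0],[3.3,-0.3,0],[3.7,-0.3,0]],"delta_rot":[[0,0,0],[0,0,0],[0,0,0],[0,0,0],[0,0,0],[0,0,0],[0,0,0],[0,0,0],[0,0,0],[0,0,0],[0,0,0],[0,0,0]]}'
```

```text
clock: 40.05
tcp_pos: [0.4349, -0.1281, 0.0475]
orientation: [3.139, -0.128, 0.004]
contact_force: [-0.1, 0.3, 0.5]
grip_width: -0.0002
gripper_force: 0.0
clock: 41.55
tcp_pos: [0.5243, -0.1351, 0.0455]
orientation: [-3.139, 0.127, 0.008]
contact_force: [-5.5, -0.1, 3.0]
grip_width: -0.0004
gripper_force: 2.7
```

The push is steady at 5.5 N, so I'll keep going.

```bash
python3 -m pendant '{"translation":[[0.3,0,0],[0.6,-0.05,0],[0.9,-0.05,0],[1.2,-0.1,0],[1.5,-0.1,0],[1.8,-0.15,0],[2,-0.15,0],[2.2,-0.15,0],[2.4,-0.2,0],[2.6,-0.2,0],[2.7,-0.2,0],[2.7,-0.2,0]],"delta_rot":[[0,0,0],[0,0,0],[0,0,0],[0,0,0],[0,0,0],[0,0,0],[0,0,0],[0,0,0],[0,0,0],[0,0,0],[0,0,0],[0,0,0]]}'
python3 -m pendant '{"translation":[[0.1,0,0],[0.2,0,0],[0.3,0,0],[0.4,0,0],[0.4,0,0],[0.4,0,0]],"delta_rot":[[0,0,0],[0,0,0],[0,0,0],[0,0,0],[0,0,0],[0,0,0]]}'
```

```text
clock: 43.05
tcp_pos: [0.5932, -0.1406, 0.0458]
orientation: [3.139, -0.128, -0.002]
contact_force: [-3.5, -0.2, -1.3]
grip_width: -0.0002
gripper_force: 1.9
clock: 43.8
tcp_pos: [0.6031, -0.1411, 0.0459]
orientation: [3.138, -0.128, -0.002]
contact_force: [-4.7, -2.6, -2.7]
grip_width: -0.0001
gripper_force: 2.2
```

```bash
python3 -m pendant '{"translation":[[0.1,0,0],[0.2,0,0],[0.3,0,0],[0.3,0,0],[0.3,0,0]],"delta_rot":[[0,0,0],[0,0,0],[0,0,0],[0,0,0],[0,0,0]]}'
python3 - <<'E'
from h import *
im,d=snap('top','top8');cv2.imwrite('pics/c8.png',cv2.resize(im[80:280,160:400,::-1],(720,600)))
E
```

```text
clock: 44.42
tcp_pos: [0.6035, -0.1411, 0.0456]
orientation: [3.138, -0.13, -0.024]
contact_force: [-26.4, -0.3, 16.6]
grip_width: 0.0004
gripper_force: 12.8
```

View pics/c8.png

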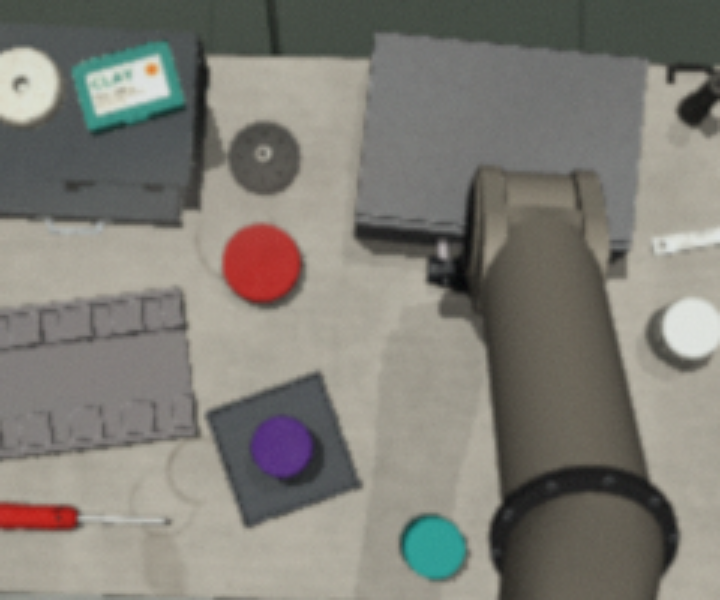

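The force jumped to 26 N with no more travel, so the drawer has hit its stop. The panel sits against the unit at y≈235 and the light jar is in its tray at (283,446). I'll back off, rise clear and check.

```bash
python3 -m pendant '{"translation":[[-1,0,0],[-2.5,0,0],[-4,0,0],[-4,0,2],[-4,0,4],[-4,-4,6],[-4,-8,6],[-4,-10,6],[-4,-10,6],[-4,-10,6],[-4,-10,6]],"delta_rot":[[0,0,0],[0,0,0],[0,0,0],[0,0,0],[0,0,0],[0,0,0],[0,0,0],[0,0,0],[0,0,0],[0,0,0],[0,0,0]]}'
python3 - <<'E'
from h import *
st()
im,d=snap('top','top9');cv2.imwrite('pics/c9.png',cv2.resize(im[80:280,160:400,::-1],(720,600)))
w=world('top',d)
# drawer front vs unit: profile along unit x
c=np.array([.654,-.145]);ex=np.array([.9966,-.0825]);ey=np.array([.0825,.9966])
q=(w[...,:2]-c);x=q@ex;y=q@ey
m=(abs(y)<.11)&(abs(y)>.06)&(x>-.08)&(x<.05)&(w[...,2]>.08);print('front edge x from roof edge',np.percentile(x[m],[0,.5,2]).round(4),'z',np.median(w[...,2][m]))
m=(abs(y)<.05)&(x>-.08)&(x<-.01)&(w[...,2]>.05)&(w[...,2]<.075);print('bar',np.percentile(x[m],[5,50]).round(4))
E
```

```text
clock: 45.85
tcp_pos: [0.5126, -0.3906, 0.1968]
orientation: [3.138, -0.128, 0.004]
contact_force: [0.0, 0.6, -0.6]
grip_width: -0.0002
gripper_force: 0.0
{'clock': 45.85, 'tcp_pos': [0.513, -0.391, 0.197], 'orientation': [3.138, -0.128, 0.004], 'contact_force': [0.037, 0.629, -0.634], 'grip_width': -0.0, 'gripper_force': 0.0}
front edge x from roof edge [-0.0082 -0.0077 -0.0073] z 0.10280261332545869
bar [-0.0396 -0.0335]
```

View pics/c9.png

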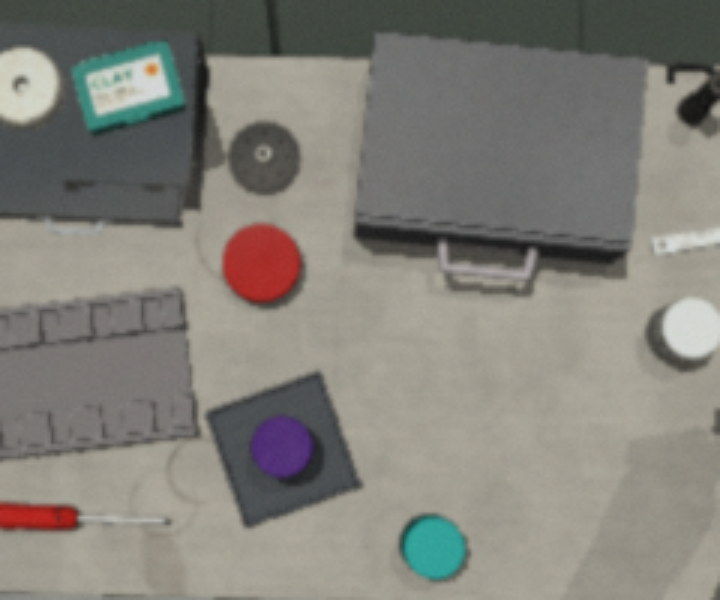

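The drawer is shut: its 8 mm panel sits flush with the unit at (495,240). All four pockets are empty, the light jar is centred in its tray at (283,446), and the arm is clear. Handing in.

```bash
python3 -c "from bench import hand_in;print(hand_in())"
```

```text
the job is handed in; nothing more can be done
None
```

I handed the job in at about 46 s: all three markers and the full jar are in the shut drawer, and the nearly empty jar stands in the middle of the refill tray; the hand-in returned no verdict.

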